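# Lift the covered sample egg out of its dish with the egg tongs

### The job

The sample egg stands in its dish under the clear cover and must not be touched by anything but the tongs. First lift the cover off by its knob and stand it upright on the bare desk, then take the spring tongs out of their steel cup by the ribbed grips, squeeze them gently so that their wire loops close round the egg without cracking it, and lift it at least 10 cm clear of the dish without dropping it. Finish while still holding the egg up in the tongs, and leave the other things on the desk where they are.

Things in the scene. Friction and masses are not known exactly. Their poses are not given: they have to be found in the camera images.
- dish: round white dish, 150 mm across, fixed to the desk, origin at the centre of its underside on the desk. It stands either left of the open white kit case or right of it. Its plate is 8 to 10 mm high (rim 12 mm); in the middle a moulded nest 34 mm across and 24 mm high carries the egg
- egg: light brown hen's egg, 44 mm thick and 57 mm high, about 58 g, standing upright with its narrow end in the nest of the dish; origin in its middle, half way up (43 mm above the desk), widest about there. The shell cracks when the loops press on it with over 25 N each; 20 to 50 N of grip on the tongs is plenty and safe (about a quarter of it reaches the loops)
- cover: clear plastic bell cover over the egg, loose on the dish: 120 mm across, 92 mm high to its flat top, wall 3 mm, open below, inner height 87 mm, about 0.18 kg; origin at the centre of its lower edge, z up. It stands with its edge 8 mm above the desk, held sideways by a 1.5 mm step of the dish, with about 33 mm all round between egg and wall
- cover_knob (a point): middle of the round knob on top of the cover, where to grip it: knob 26 mm across, 22 mm high, this point 115 mm above the cover's lower edge and 23 mm above its flat top
- tongs: steel spring egg tongs, 85 g, 138 mm long, standing upright with the loops down in the steel cup. Origin at the pivot, 5 mm under the top; z up along the tongs, y across: the direction in which they are squeezed. Two arms hang from the pivot and end in upright wire loops facing each other. Let go, they are fully open: 63 mm over the grips, 72 mm clear between the loops, 85 mm over their lower ends
- tongs_grip (a point): between the two ribbed rubber grips (22 mm wide along x, 30 mm high), 34 mm below the pivot: squeeze here from above, along the tongs' y. A spring presses the grips apart with about 6 N open and 10 N round the egg. A small squeeze (58 mm over the grips) carries the tongs and leaves about 60 mm clear between the loops; a squeeze over 15 N closes them all the way
- tongs_cradle (a point): middle point between the two loops, 116 mm below the pivot on the tongs' axis; bring it to the middle of the egg. Each loop is 26 mm wide, 37 mm high, of 3.6 mm wire, and reaches 17 to 20 mm below this point. Closed on the egg the loops stand about 36 mm apart, the grips 49 mm over all
- tongs_left (a joint): how far each arm is squeezed, rad: 0 fully open, about 0.16 round the egg, stop at 0.24; both arms move alike. One millimetre less over the grips is about 0.012 rad and 2.7 mm less between the loops
- tongs_cup: open rectangular steel cup in which the tongs stand, 41 x 99 mm outside, 70 mm high, fixed to the desk; origin at the centre of its underside, long side along its y as the tongs' y. It stands on the other side of the kit case than the dish. Lift the tongs straight up 80 mm or more to leave it
- bare_patch (a point): middle of a bare patch of desk about 140 mm across, at the right, on which the cover can stand. The open white kit case between the left and right places stands up to about 190 mm high: carry things over it
- timer: white kitchen timer with a black dial, 64 x 64 x 48 mm, loose, to be left alone; origin at the centre of its underside
- strip_box: blue and white carton, 62 x 119 x 56 mm, loose, to be left alone; origin at the centre of its underside
- dropper_bottle: small brown dropper bottle, 25 mm across, 74 mm high, loose, to be left alone; origin at the centre of its underside
Things that resemble listed ones, but are neither listed nor needed, are in the scene too. What is shaped like the tongs but turquoise is not meant.

How it is judged:
On the way, in this order (a step that is already met when the one before it is completed fails the run):
1. the cover is off the dish, standing upright on the desk and let go (horizontal distance between cover and dish above 0.13 m and height (world z) of cover below 0.006 m and angle between cover's own z axis and vertical below 0.06 rad and contact force between the fingers and cover below 0.1 N), for 0.2 s.
2. the tongs are carried by their grips, clear out of the cup (height (world z) of tongs_cradle above 0.095 m and contact force between the fingers and tongs above 1 N), for 0.2 s.
3. the loops have closed on the egg in its nest (contact force between tongs and egg above 0.5 N and distance between egg and tongs_cradle below 0.018 m and distance of egg from where it was at the start of the episode below 0.015 m), for 0.05 s.
At the end, for the whole second after the job is handed in: The fingers hold the tongs (over 2 N); only the tongs hold the egg (over 0.5 N), at rest, its middle within 18 mm of the cradle point and over 130 mm above the desk. The cover stands at rest upright on the desk (within 6 mm and 0.06 rad), over 130 mm from the dish, centre to centre (height (world z) of egg above 0.13 m and distance between egg and tongs_cradle below 0.018 m and contact force between tongs and egg above 0.5 N and contact force between the fingers and tongs above 2 N and contact force between each of the arm, the fingers and egg below 0.1 N and contact force between dish and egg below 0.05 N and linear speed of egg below 0.03 m/s and horizontal distance between cover and dish above 0.13 m and height (world z) of cover below 0.006 m and angle between cover's own z axis and vertical below 0.06 rad and linear speed of cover below 0.02 m/s); the arm keeps its last pose, push and grip.
It fails at once if the fingers or the arm touch the egg (contact force between any of the fingers, the arm and egg above 0.3 N).
It fails at once if the egg is knocked out of its nest or dropped (its middle lower than 36 mm above the desk) (height (world z) of egg below 0.036 m).
It fails at once if the timer, the carton or the dropper bottle is moved by more than 30 mm (distance of any of timer, strip_box, dropper_bottle from where it was at the start of the episode above 0.03 m).
It fails at once if the egg is crushed: the loops press on it with over 50 N, both together (contact force between tongs and egg above 50 N).
It also fails if it takes over 72 s, if anything falls off the work surface, if the arm or the gripper's body presses on something with over 40 N, if the wrist force passes 120 N, or if a joint passes its speed limit or range.

### The arm

A 6-joint arm with a two-finger parallel gripper is mounted at the origin on a cart in front of the work surface, level with it; the furniture and walls round the work are solid. World frame = base frame: x ahead of the robot, y to its left, z up, the work surface at z = 0. Lengths are in m, angles in rad, forces in N, time in s.
With the tool pointing down it reaches from about 0.35 to 0.775 m from the base axis. Payload 5.5 kg.
Tool frame: the origin (TCP) lies between the finger pads; the fingertips stand 19 mm ahead of it and the grasp point (between the pads) is the TCP; z points along the fingers, y is the line along which they close (so a half turn about z gives the same grasp; the last joint's range is limited). The gripper opens to 85 mm and grips with 20 to 120 N. Pads are 22 mm wide; open, the fingers measure 114 mm over their backs; the gripper's body (76 mm by 85 mm) begins 54 mm behind the grasp point. The pads swing forward as they close: fully open they stand 13 mm farther back than shut.
Start: joints at [1.07, 0.313, 0.046, 1.304, 0, 1.431], TCP at [0.203, 0.538, 0.25] pointing down, gripper open.
Joint ranges: [-2.76, 2.76], [-0.86, 1.69], [-1.03, 1.26], [-2.2, 2.34], [-1.47, 1.5], [-3.14, 3.14]. Speed limits (rad/s): [2.57, 2.57, 3.14, 3.14, 3.14, 3.14].

### API

Orientations are given as a unit quaternion [w, x, y, z].
In Python, from workcell import env gives the robot as it stands.
- The arm moves only by the tool carry_out, never from a script. Its argument "increments" is a list that holds one entry, the list of rows, each a list of 6 numbers: the shift along the tool's x, y, z each as a share of 50 cm, from -1 to 1, then the turn, a rotation vector about the tool's x, y, z each as a share of 2 pi rad, from -1 to 1. In form: [[[x, y, z, ax, ay, az], ...]]. A call has 1 to 5 rows; each row is the pose to reach, as a shift and turn from the pose commanded when the call began, along the tool's axes at that moment, turning the shorter way round; what a row does not reach only later rows make up. A row lasts 1/8 s, in which the tool goes at most 62.5 mm and 10.7 degrees, less where a joint would pass 70% of its speed; a pose out of reach is approached as far as the arm can. A call with a number of a shift or a turn outside -1 to 1 is refused whole. A call with a gripper value outside its range is refused whole. "jaw" is the closure, from 0 (fully open) to 1 (shut), set as the call begins (left out, the last holds). The fingers move at their own pace and stop on an object; "squeeze" is the grip in N (left out, the last holds). Time passes only in rows, so rows that repeat a pose let the fingers close. It gives the time, the measured TCP pose, the force, the opening and the grip force at its end, in the units of the state.
- env.get_state(): the state, without advancing time (a new reading comes with each control period).
- env.read_camera(name): name is "side" or "top"; returns a dict with "frame" (480x640x3 uint8, blue, green, red), "z_map" (480x640 float32, m along the optical axis (not along the pixel's ray), 0 where there is no reading), "intrinsics" (3x3 intrinsics, pixels), "k1" (the pictures are not rectified: a ray, as slopes to the right and down, at radius r is drawn at 1 + k1 r^2 times it, then the intrinsics apply), "R" (3x3) and "t" (3): a world point X has camera coordinates R X + t. Camera axes: x right, y down, z forward; pixel columns grow to the right and rows downward; lengths in m; the calibration is good to about 2 mm. A picture is of the moment at which its call begins.
- env.hand_in(): hands the job in; it is judged then, once.
Trained networks look in the newest picture that a camera, given by its name, has taken for a name from the list of things; names that differ only in an ending like _2 or _b are one class to them, and where a whole thing is asked for, a point or a joint stands for the part that bears it (a point fixed in the world has none). Each returns a list of dicts, best first, with "score" (0 to 1); they miss things now and then, are a little off and sometimes report something else, mostly with a low value. They report only what shows in the picture. A call takes as long as a camera call. They do not tell look-alikes from the thing itself.
- env.find_in(camera, name): "position" ([x, y, z] in m, in world coordinates, good to about 4 mm: the middle of the surface that is visible of it).
The state is a dict: "clock": time; "joint_pos": joint angles; "qvel": joint speeds; "tau": joint torques, N m; "tcp_pos": TCP position; "orientation": TCP orientation; "wrist_force": force on the tool from outside, world axes, zero at the start; "ft_torque": the same for the moment, N m; "finger_gap": finger opening in m; "grip_force": force on a finger pad.
Only numpy, scipy, OpenCV 4.12 (cv2) and the standard library are available. Lean on these libraries where they do the work, as an engineer would, in place of code of your own. Each camera call takes 0.05 s, during which the arm holds its last target. There are 200 camera calls.

## Working session

There is one attempt and no reset: what is moved stays moved. The work goes in short steps, Python scripts to look and compute and a tool call to move; the robot and the scene stay as the last step left them, time stands still between calls to the robot, and variables do not carry over. Pictures are saved under pics/ and viewed, at most 10 in all, crops included, and the job is handed in when it is done.

Besides the shell and the picture viewer there is one more tool, called after "Request:" by a JSON object that holds its "method" and its "body". carry_out: Moves the arm, as the interface text tells. Its arguments: {"type":"object","properties":{"increments":{"type":"array","items":{"type":"array","items":{"type":"array","items":{"type":"number","minimum":-1,"maximum":1}}}},"jaw":{"type":"number"},"squeeze":{"type":"number"}},"required":["increments"]}

```bash
mkdir -p pics
cat > h.py <<'E'
import numpy as np,cv2
from workcell import env
def shot(cam,f=None):
    c=env.read_camera(cam)
    if f: cv2.imwrite('pics/'+f,c['frame'])
    return c
def proj(c,X):
    p=c['R']@np.array(X,float)+c['t']; s=p[:2]/p[2]; s=s*(1+c['k1']*(s@s)); K=c['intrinsics']
    return np.round([K[0,0]*s[0]+K[0,2],K[1,1]*s[1]+K[1,2]]).astype(int)
def cloud(c):
    K=c['intrinsics'];v,u=np.mgrid[:480,:640]
    d=cv2.undistortPoints(np.stack([u,v],-1).reshape(-1,1,2).astype(float),K,np.array([c['k1'],0,0,0,0.]))[:,0]
    z=c['z_map'].reshape(-1,1); P=np.hstack([d*z,z])
    W=(P-np.array(c['t']))@np.array(c['R']); W[z[:,0]==0]=np.nan
    return W.reshape(480,640,3)
E
python3 - <<'E'
from h import *
for cam in('top','side'):
    c=shot(cam,cam+'0.png'); print(cam,c['k1'],c['R'],c['t'])
    for n in['dish','egg','cover','cover_knob','tongs','tongs_grip','tongs_cup','bare_patch','timer','strip_box','dropper_bottle']:
        for r in env.find_in(cam,n)[:3]: print(n,round(r['score'],2),np.round(r['position'],3),proj(c,r['position']))
s=env.get_state();print(s['clock'],s['tcp_pos'],s['orientation'])
E
```

```text
top -0.11439812820902988 [[ 0.05474461 -0.99849772 -0.00230759]
 [-0.97779101 -0.05314079 -0.20273331]
 [ 0.20230612  0.0133549  -0.97923127]] [-0.11548842  0.43714293  1.06574943]
dish 0.88 [0.45  0.174 0.004] [215 239]
dish 0.34 [0.478 0.2   0.095] [196 218]
cover 0.96 [0.472 0.204 0.1  ] [194 220]
cover_knob 0.61 [0.476 0.201 0.093] [196 220]
tongs 0.58 [ 0.51 -0.18  0.12] [358 211]
tongs 0.49 [ 0.267 -0.266  0.115] [393 319]
tongs_grip 0.65 [ 0.51  -0.178  0.121] [357 211]
tongs_grip 0.53 [ 0.264 -0.268  0.12 ] [394 321]
tongs_cup 0.84 [ 0.511 -0.185  0.027] [358 221]
tongs_cup 0.35 [ 0.587 -0.435  0.053] [459 194]Traceback (most recent call last):
  File "<stdin>", line 5, in <module>
ValueError: it knows: cover, cover_knob, dish, dropper_bottle, egg, strip_box, timer, tongs, tongs_cradle, tongs_cup, tongs_grip, tongs_left
```

Run:
```python
from h import *
for cam in('top','side'):
    c=shot(cam,cam+'0.png')
    np.savez(cam+'0.npz',W=cloud(c),f=c['frame'])
    for n in['dish','egg','cover','cover_knob','tongs','tongs_grip','tongs_cup','timer','strip_box','dropper_bottle']:
        if cam=='top' and n in('dish','cover','cover_knob','tongs','tongs_grip','tongs_cup'): continue
        for r in env.find_in(cam,n)[:2]: print(cam,n,round(r['score'],2),np.round(r['position'],3),proj(c,r['position']))
s=env.get_state();print(s['clock'],s['tcp_pos'],s['orientation'])
```

```text
top timer 0.9 [ 0.605 -0.317  0.03 ] [410 187]
top strip_box 0.7 [ 0.593 -0.438  0.056] [461 192]
top strip_box 0.36 [ 0.514 -0.186  0.026] [358 219]
side cover 0.62 [0.498 0.196 0.094] [301 176]
side cover_knob 0.97 [0.502 0.202 0.094] [302 175]
side tongs 0.77 [ 0.267 -0.275  0.103] [277 317]
side tongs 0.57 [ 0.506 -0.199  0.096] [381 257]
side tongs_grip 0.82 [ 0.266 -0.275  0.102] [277 318]
side tongs_grip 0.64 [ 0.512 -0.203  0.104] [385 254]
side tongs_cup 0.94 [ 0.494 -0.21   0.041] [377 284]
side tongs_cup 0.42 [ 0.347 -0.212  0.036] [309 308]
side timer 0.86 [ 0.594 -0.333  0.026] [456 314]
side dropper_bottle 0.68 [ 0.347 -0.208  0.037] [308 307]
1.2 [0.20300155 0.53801609 0.25031735] [5.51484466e-06 1.79406429e-01 9.83775041e-01 4.79053026e-05]
```

View pics/top0.png

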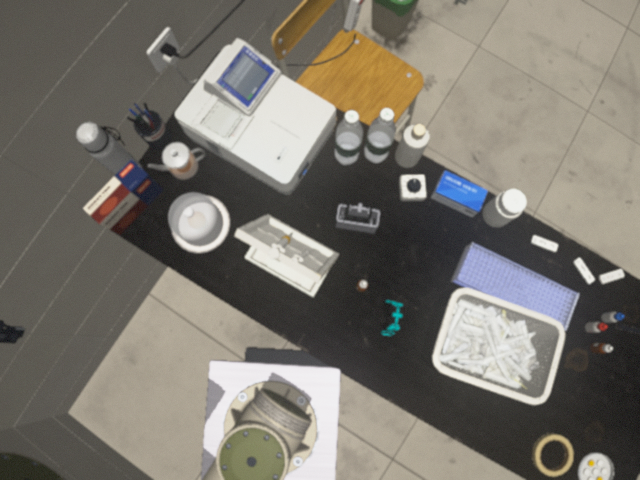

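View pics/side0.png

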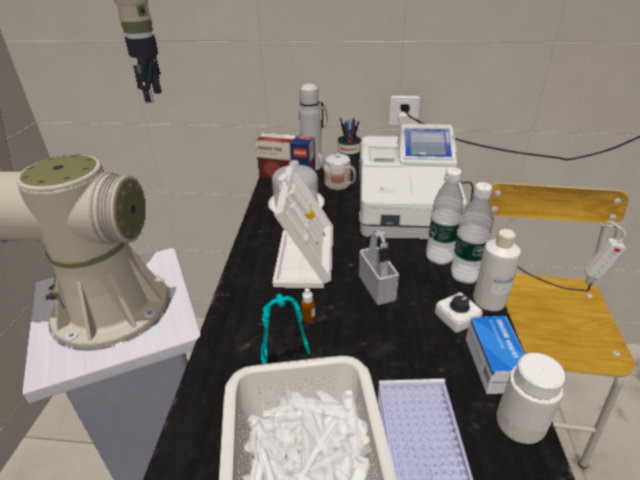

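The top view shows the dish with its clear cover at (198,220), the white kit case at (288,255), the steel cup with tongs at (358,217) and the turquoise look-alike at (393,318). The timer is at (413,187), the carton at (461,192) and the dropper bottle at (362,286). The candidates for the tongs are steel (358,217) and turquoise (393,318). The steel ones standing in the cup fit. I'll confirm that in an enlarged crop and measure with the depth data.

Run:
```python
from h import *
T=np.load('top0.npz');S=np.load('side0.npz')
a=cv2.resize(T['f'][180:270,155:245],(400,300),interpolation=3)
a=cv2.resize(T['f'][182:257,150:250],(400,300),interpolation=3)
b=cv2.resize(T['f'][182:257,310:410],(400,300),interpolation=3)
d=cv2.resize(S['f'][140:215,250:350],(400,300),interpolation=3)
e=cv2.resize(S['f'][225:315,330:450],(400,300),interpolation=3)
cv2.imwrite('pics/crop.png',np.vstack([np.hstack([a,b]),np.hstack([d,e])]))
for nm,D in(('top',T),('side',S)):
    W=D['W'];x,y,z=np.moveaxis(W,-1,0)
    near=np.hypot(x-.475,y-.2)<.1
    for lo,hi in((-.01,.004),(.004,.018),(.02,.05),(.05,.085),(.085,.094),(.094,.103),(.103,.112),(.112,.14)):
        m=near&(z>lo)&(z<hi)
        if m.sum()>3:print(nm,'dish',lo,hi,m.sum(),np.round([x[m].min(),x[m].max(),y[m].min(),y[m].max(),x[m].mean(),y[m].mean()],3))
    near=(abs(x-.51)<.07)&(abs(y+.19)<.09)
    for lo,hi in((-.01,.01),(.02,.05),(.05,.064),(.064,.076),(.08,.1),(.1,.13),(.13,.16)):
        m=near&(z>lo)&(z<hi)
        if m.sum()>3:
            P=np.stack([x[m],y[m]],1).astype(np.float32);r=cv2.minAreaRect(P)
            print(nm,'cup',lo,hi,m.sum(),np.round([x[m].min(),x[m].max(),y[m].min(),y[m].max()],3),np.round(np.hstack([r[0],r[1],r[2]]),3))
```

```text
top dish -0.01 0.004 1660 [0.376 0.574 0.102 0.299 0.45  0.178]
top dish 0.004 0.018 750 [0.378 0.573 0.104 0.299 0.462 0.184]
top dish 0.02 0.05 136 [0.428 0.525 0.153 0.245 0.455 0.174]
top dish 0.05 0.085 263 [0.426 0.543 0.152 0.262 0.456 0.178]
top dish 0.085 0.094 275 [0.427 0.546 0.154 0.272 0.473 0.198]
top dish 0.094 0.103 1348 [0.431 0.541 0.157 0.268 0.484 0.211]
top dish 0.103 0.112 97 [0.442 0.528 0.168 0.256 0.49  0.21 ]
top dish 0.112 0.14 117 [0.474 0.499 0.201 0.226 0.485 0.212]
top cup -0.01 0.01 2933 [ 0.44  0.58 -0.28 -0.1 ] [ 0.51  -0.19   0.14   0.18   0.015]
top cup 0.02 0.05 240 [ 0.44   0.536 -0.231 -0.1  ] [ 0.501 -0.159  0.076  0.152 19.918]
top cup 0.05 0.064 112 [ 0.486  0.535 -0.231 -0.133] [ 5.1000e-01 -1.8300e-01  9.6000e-02  4.1000e-02  8.3991e+01]
top cup 0.064 0.076 173 [ 0.485  0.538 -0.234 -0.132] [ 5.1100e-01 -1.8300e-01  1.0100e-01  4.4000e-02  8.3492e+01]
top cup 0.08 0.1 5 [ 0.497  0.517 -0.211 -0.15 ] [ 5.0300e-01 -1.7900e-01  6.3000e-02  1.3000e-02  7.7157e+01]
top cup 0.1 0.13 74 [ 0.496  0.522 -0.211 -0.15 ] [ 5.0900e-01 -1.8000e-01  6.200
[... 608 characters left out ...]
0.44  0.58 -0.28 -0.1 ] [ 0.51  -0.19   0.18   0.14  89.986]
side cup 0.02 0.05 561 [ 0.44   0.536 -0.235 -0.101] [ 0.503 -0.161  0.079  0.153 20.127]
side cup 0.05 0.064 339 [ 0.486  0.536 -0.234 -0.13 ] [ 5.1100e-01 -1.8200e-01  1.0100e-01  4.1000e-02  8.3879e+01]
side cup 0.064 0.076 295 [ 0.486  0.537 -0.234 -0.132] [ 5.1200e-01 -1.8300e-01  1.0100e-01  4.4000e-02  8.3872e+01]
side cup 0.08 0.1 136 [ 0.497  0.523 -0.212 -0.151] [ 5.1000e-01 -1.8100e-01  6.0000e-02  2.3000e-02  8.5944e+01]
side cup 0.1 0.13 222 [ 0.497  0.524 -0.212 -0.15 ] [ 5.1100e-01 -1.8100e-01  6.0000e-02  2.4000e-02  8.3862e+01]
side cup 0.13 0.16 89 [ 0.501  0.521 -0.202 -0.159] [ 0.51  -0.18   0.02   0.039 17.695]
```

View pics/crop.png

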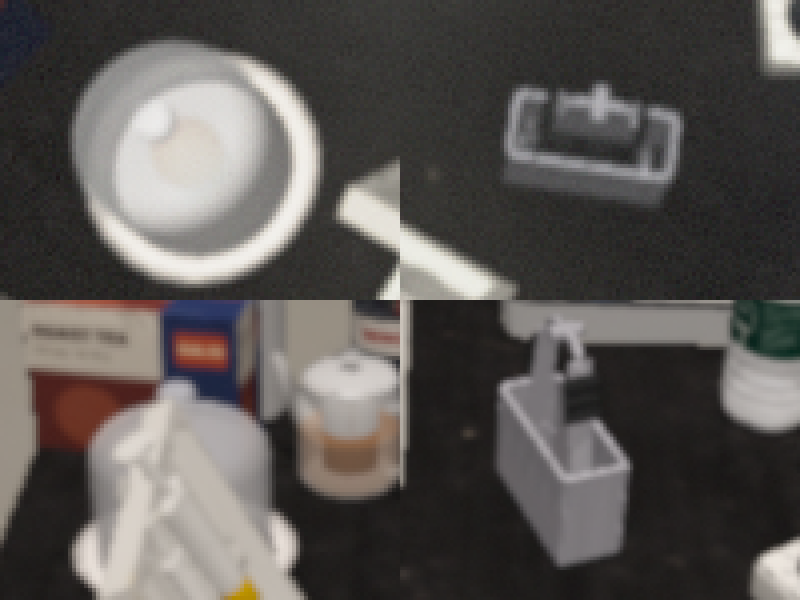

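The crop shows a clear bell with a round knob over the egg, and steel tongs standing in the steel cup, which confirms them. The kettle-like mug with a lid at side (337,170) is a decoy. Next I look for the bare patch and work out the arm motion.

```bash
cat >> h.py <<'E'
def target(pos,yaw,tilt=None):
    """increments from current commanded~measured pose to tool-down pose with tool y at angle yaw(deg)"""
    from scipy.spatial.transform import Rotation as Ro
    s=env.get_state();q=s['orientation'];R0=Ro.from_quat(np.roll(q,-1)).as_matrix()
    y=np.array([np.cos(np.radians(yaw)),np.sin(np.radians(yaw)),0]);z=np.array([0,0,-1.]);R1=np.stack([np.cross(y,z),y,z],1)
    d=R0.T@(np.array(pos)-s['tcp_pos']);r=Ro.from_matrix(R0.T@R1).as_rotvec()
    return np.round(np.hstack([d/.5,r/(2*np.pi)]),4)
def st():
    s=env.get_state();R=s['orientation'];print(round(s['clock'],2),np.round(s['tcp_pos'],4),np.round(R,4),'F',np.round(s['wrist_force'],1),'gap',round(s['finger_gap'],4),'grip',round(s['grip_force'],1))
E
python3 - <<'E'
from h import *
T=np.load('top0.npz')['W'];S=np.load('side0.npz')['W']
P=np.vstack([T.reshape(-1,3),S.reshape(-1,3)]);P=P[~np.isnan(P[:,0])]
n=600;g=np.zeros((n,n,2),np.uint8) # 2mm? use 2mm cells x[0,1.2], y[-.8,.4]
i=((P[:,0])/.002).astype(int);j=((P[:,1]+.8)/.002).astype(int)
ok=(i>=0)&(i<n)&(j>=0)&(j<n)&(P[:,0]>0);
hi=ok&(P[:,2]>.015);lo=ok&(abs(P[:,2])<.015)
H=np.zeros((n,n),np.uint8);L=H.copy();np.add.at(H,(i[hi],j[hi]),1);L[i[lo],j[lo]]=1
H=(H>=2).astype(np.uint8)
L=cv2.morphologyEx(L,cv2.MORPH_CLOSE,np.ones((9,9)));free=(L&(1-H)).astype(np.uint8)
D=cv2.distanceTransform(free,cv2.DIST_L2,5)*.002
I,J=np.mgrid[:n,:n];X=I*.002;Y=J*.002-.8;R=np.hypot(X,Y)
D[(R>.76)|(R<.36)|(Y>-.02)]=0
for k in range(8):
    a=np.unravel_index(D.argmax(),D.shape);print(X[a].round(3),Y[a].round(3),D[a].round(3),R[a].round(3));D[np.hypot(X-X[a],Y-Y[a])<.04]=0
W=T;m=(abs(W[...,0]-.51)<.03)&(abs(W[...,1]+.18)<.04);print('tongs top z',np.nanpercentile(W[...,2][m],[98,99.5,100]))
m=np.hypot(T[...,0]-.4865,T[...,1]-.2125)<.012;print('knob z',np.nanpercentile(T[...,2][m],[50,90,100]))
print(target([.4865,.2125,.25],69.3),target([.4865,.2125,.125],69.3));st()
E
```

```text
0.464 -0.34 0.113 0.575
0.418 -0.32 0.112 0.526
0.0 -0.518 0.108 0.518
0.0 -0.558 0.098 0.558
0.488 -0.372 0.09 0.614
0.412 -0.28 0.088 0.498
0.032 -0.49 0.087 0.491
0.072 -0.756 0.082 0.759
tongs top z [0.14227466 0.14469874 0.14774711]
knob z [0.12896772 0.13245792 0.13563865]
[-7.603e-01 -4.090e-01  6.000e-04  0.000e+00 -0.000e+00  1.000e-04] [-7.603e-01 -4.090e-01  2.506e-01  0.000e+00 -0.000e+00  1.000e-04]
1.2 [0.203  0.538  0.2503] [0.     0.1794 0.9838 0.    ] F [ 0.2 -0.1 -0.2] gap 0.0855 grip 0.0
```

Request:
{"method": "carry_out", "body": {"increments": [[[-0.76,-0.409,0,0,0,0],[-0.76,-0.409,0,0,0,0],[-0.76,-0.409,0,0,0,0],[-0.76,-0.409,0,0,0,0],[-0.76,-0.409,0,0,0,0]]], "jaw": 0}}

```text
clock: 1.82
tcp_pos: [0.4094, 0.3007, 0.2506]
orientation: [0.0, 0.179, 0.984, 0.0]
wrist_force: [1.1, 1.2, 0.2]
finger_gap: 0.0855
grip_force: 0.0
```

```bash
python3 -c "
from h import *
print(target([.4865,.2125,.25],69.3),target([.4865,.2125,.125],69.3));st()"
```

```text
[-2.066e-01 -1.107e-01  1.200e-03  1.000e-04  1.000e-04  1.000e-04] [-2.065e-01 -1.109e-01  2.512e-01  1.000e-04  1.000e-04  1.000e-04]
1.82 [0.4094 0.3007 0.2506] [4.000e-04 1.793e-01 9.838e-01 3.000e-04] F [1.1 1.2 0.2] gap 0.0855 grip 0.0
```

Request:
{"method": "carry_out", "body": {"increments": [[[-0.207,-0.111,0.0,0,0,0],[-0.207,-0.111,0.0,0,0,0],[-0.207,-0.111,0.1,0,0,0],[-0.207,-0.111,0.1,0,0,0],[-0.207,-0.111,0.1,0,0,0]]]}}

```text
clock: 2.45
tcp_pos: [0.4855, 0.2143, 0.2015]
orientation: [0.0, 0.179, 0.984, 0.0]
wrist_force: [-0.4, -0.1, 0.6]
finger_gap: 0.085
grip_force: 0.0
```

```bash
python3 -c "
from h import *
print(target([.4865,.2125,.125],69.3));st()"
```

```text
[-3.200e-03 -2.800e-03  1.529e-01  1.000e-04  1.000e-04  2.000e-04]
2.45 [0.4855 0.2143 0.2015] [2.000e-04 1.790e-01 9.838e-01 2.000e-04] F [-0.4 -0.1  0.6] gap 0.085 grip 0.0
```

Down over the knob, then close gently.

Request:
{"method": "carry_out", "body": {"increments": [[[-0.003,-0.003,0.08,0,0,0],[-0.003,-0.003,0.12,0,0,0],[-0.003,-0.003,0.152,0,0,0],[-0.003,-0.003,0.152,0,0,0],[-0.003,-0.003,0.152,0,0,0]]]}}

```text
clock: 3.08
tcp_pos: [0.4871, 0.2125, 0.1256]
orientation: [0.001, 0.179, 0.984, 0.0]
wrist_force: [-1.3, -0.6, 0.3]
finger_gap: 0.0852
grip_force: 0.0
```

Request:
{"method": "carry_out", "body": {"increments": [[[0,0,0,0,0,0],[0,0,0,0,0,0],[0,0,0,0,0,0],[0,0,0,0,0,0],[0,0,0,0,0,0]]], "jaw": 1, "squeeze": 40}}

```text
clock: 3.7
tcp_pos: [0.4865, 0.2121, 0.1245]
orientation: [0.0, 0.179, 0.984, 0.0]
wrist_force: [-0.4, 1.4, 1.9]
finger_gap: 0.0246
grip_force: 39.2
```

```bash
python3 -c "
from h import *
st();shot('side','s1.png')"
```

```text
3.7 [0.4865 0.2121 0.1245] [2.000e-04 1.794e-01 9.838e-01 3.000e-04] F [-0.4  1.4  1.9] gap 0.0246 grip 39.2
```

Request:
{"method": "carry_out", "body": {"increments": [[[0,0,-0.04,0,0,0],[0,0,-0.1,0,0,0],[0,0,-0.17,0,0,0],[0,0,-0.25,0,0,0],[0,0,-0.34,0,0,0]]]}}

```text
clock: 4.38
tcp_pos: [0.4855, 0.2115, 0.2945]
orientation: [-0.001, 0.18, 0.984, -0.001]
wrist_force: [0.3, -0.2, -1.7]
finger_gap: 0.0243
grip_force: 39.5
```

Request:
{"method": "carry_out", "body": {"increments": [[[0,0,-0.06,0,0,0],[0,0,-0.1,0,0,0],[0,0,-0.12,0,0,0],[0,0,-0.13,0,0,0],[0,0,-0.13,0,0,0]]]}}

```text
clock: 5.0
tcp_pos: [0.4862, 0.2118, 0.3587]
orientation: [-0.001, 0.179, 0.984, -0.0]
wrist_force: [-0.5, 0.5, -2.4]
finger_gap: 0.0239
grip_force: 39.5
```

```bash
python3 -c "
from h import *
st();shot('side','s2.png');print(target([.46,-.335,.36],69.3),target([.46,-.335,.36],40),target([.46,-.335,.36],10))
for c in('top','side'):
  for n in('egg','cover'):
    shot(c);print(c,n,[(round(r['score'],2),np.round(r['position'],3)) for r in env.find_in(c,n)[:2]])"
```

```text
5.0 [0.4862 0.2118 0.3587] [-5.000e-04  1.794e-01  9.838e-01 -2.000e-04] F [-0.5  0.5 -2.4] gap 0.0239 grip 39.5
[-3.3720e-01 -1.0417e+00 -2.7000e-03 -1.0000e-04 -2.0000e-04  1.0000e-04] [-3.3720e-01 -1.0417e+00 -2.7000e-03 -2.0000e-04 -1.0000e-04  8.1500e-02] [-3.3720e-01 -1.0417e+00 -2.7000e-03 -2.0000e-04 -1.0000e-04  1.6480e-01]
top egg [(0.78, array([0.482, 0.208, 0.067]))]
top cover [(0.88, array([0.466, 0.193, 0.332]))]
side egg []
side cover [(0.67, array([ 0.577, -0.45 ,  0.056])), (0.63, array([0.469, 0.162, 0.3  ]))]
```

View pics/s2.png

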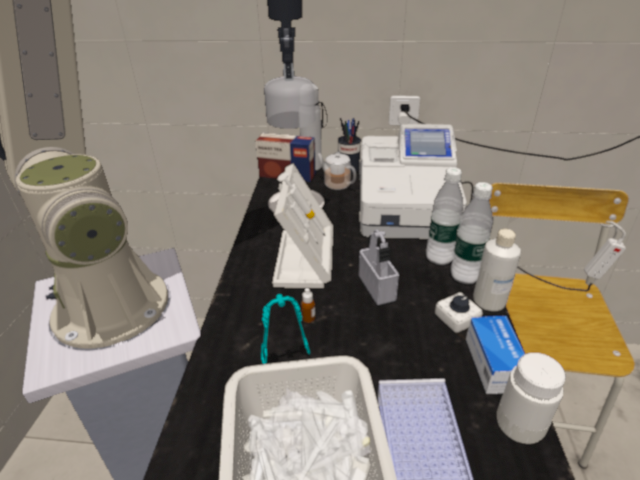

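The picture shows the cover hanging upright from the gripper at (290,100), with the egg still in its dish. I'll carry it over the case to the bare patch.

Request:
{"method": "carry_out", "body": {"increments": [[[-0.033,-0.1,0,0,0,0],[-0.07,-0.215,0,0,0,0],[-0.108,-0.333,0,0,0,0],[-0.145,-0.45,0,0,0,0],[-0.182,-0.563,0,0,0,0]]]}}

```text
clock: 6.08
tcp_pos: [0.4717, -0.0855, 0.3595]
orientation: [0.0, 0.179, 0.984, 0.0]
wrist_force: [0.7, -0.5, -1.6]
finger_gap: 0.024
grip_force: 39.7
```

Request:
{"method": "carry_out", "body": {"increments": [[[-0.038,-0.118,0,0,0,0],[-0.076,-0.236,0,0,0,0],[-0.11,-0.34,0,0,0,0],[-0.14,-0.43,0,0,0,0],[-0.155,-0.478,0,0,0,0]]]}}

```text
clock: 6.7
tcp_pos: [0.4597, -0.3373, 0.3586]
orientation: [-0.0, 0.181, 0.984, 0.0]
wrist_force: [0.4, 0.1, -2.3]
finger_gap: 0.0243
grip_force: 39.8
```

Request:
{"method": "carry_out", "body": {"increments": [[[0,0,0.06,0,0,0],[0,0,0.14,0,0,0],[0,0,0.22,0,0,0],[0,0,0.28,0,0,0],[0,0,0.32,0,0,0]]]}}

```text
clock: 7.32
tcp_pos: [0.4596, -0.334, 0.1974]
orientation: [-0.001, 0.179, 0.984, 0.001]
wrist_force: [0.6, 0.1, -0.5]
finger_gap: 0.0242
grip_force: 39.8
```

```bash
python3 -c "
from h import *
st();shot('side','s3.png');c=shot('top');W=cloud(c);shot('side');d=cloud(env.read_camera('side'))
for n,V in(('top',W),('side',d)):
  m=(np.hypot(V[...,0]-.46,V[...,1]+.335)<.07)&(V[...,2]>.01);print(n,m.sum(),np.nanpercentile(V[...,2][m],[0,2,5,50]))
print(target([.46,-.335,.117],69.3))"
```

```text
7.33 [ 0.4596 -0.334   0.1974] [-9.000e-04  1.794e-01  9.838e-01  6.000e-04] F [ 0.6  0.1 -0.5] gap 0.0242 grip 39.8
top 5215 [0.62727442 0.64933479 0.65402031 0.66736581]
side 21526 [0.07825026 0.09495839 0.11547804 0.40738686]
[ 0.00e+00 -1.00e-03  1.65e-01  0.00e+00 -0.00e+00  1.00e-04]
```

View pics/s3.png

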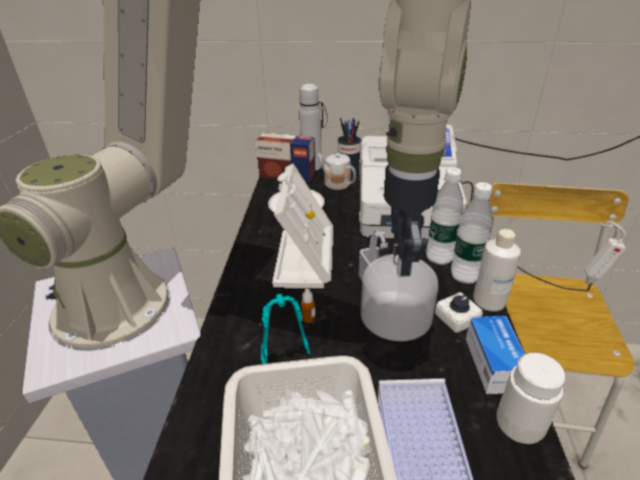

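The cover hangs level at (398,300) over the bare patch, with its edge about 8 cm up. I'll lower it.

Request:
{"method": "carry_out", "body": {"increments": [[[0,-0.001,0.06,0,0,0],[0,-0.001,0.11,0,0,0],[0,-0.001,0.14,0,0,0],[0,-0.001,0.155,0,0,0],[0,-0.001,0.155,0,0,0]]]}}

```text
clock: 8.15
tcp_pos: [0.4602, -0.3352, 0.1221]
orientation: [0.0, 0.179, 0.984, -0.0]
wrist_force: [0.0, -0.4, -1.0]
finger_gap: 0.0245
grip_force: 39.8
```

Request:
{"method": "carry_out", "body": {"increments": [[[0,0,0.002,0,0,0],[0,0,0.005,0,0,0],[0,0,0.008,0,0,0],[0,0,0.01,0,0,0],[0,0,0.01,0,0,0]]]}}

```text
clock: 8.78
tcp_pos: [0.4601, -0.3351, 0.1169]
orientation: [0.0, 0.179, 0.984, 0.0]
wrist_force: [-0.2, -0.4, -1.6]
finger_gap: 0.0245
grip_force: 39.8
```

Request:
{"method": "carry_out", "body": {"increments": [[[0,0,0.002,0,0,0],[0,0,0.003,0,0,0],[0,0,0.004,0,0,0],[0,0,0.004,0,0,0],[0,0,0.004,0,0,0]]]}}

```text
clock: 9.4
tcp_pos: [0.4606, -0.335, 0.1161]
orientation: [0.001, 0.179, 0.984, -0.0]
wrist_force: [-0.2, 3.4, 6.5]
finger_gap: 0.0241
grip_force: 40.6
```

Contact (6.5 N upward). Open and rise.

Request:
{"method": "carry_out", "body": {"increments": [[[0,0,-0.001,0,0,0],[0,0,-0.001,0,0,0],[0,0,-0.001,0,0,0],[0,0,-0.001,0,0,0],[0,0,-0.001,0,0,0]]], "jaw": 0}}

```text
clock: 10.02
tcp_pos: [0.46, -0.335, 0.1151]
orientation: [-0.0, 0.179, 0.984, 0.0]
wrist_force: [-0.0, -0.8, -0.5]
finger_gap: 0.0854
grip_force: 0.0
```

Request:
{"method": "carry_out", "body": {"increments": [[[0,0,-0.05,0,0,0],[0,0,-0.12,0,0,0],[0,0,-0.22,0,0,0],[0,0,-0.28,0,0,0],[0,0,-0.28,0,0,0]]]}}

```text
clock: 10.65
tcp_pos: [0.4612, -0.3361, 0.2583]
orientation: [0.002, 0.179, 0.984, -0.002]
wrist_force: [-0.2, 1.2, -0.6]
finger_gap: 0.0853
grip_force: 0.0
```

```bash
python3 -c "
from h import *
st();print(target([.5105,-.181,.255],84),target([.5105,-.181,.255],69.3));V=cloud(shot('side'))
m=(np.hypot(V[...,0]-.46,V[...,1]+.335)<.07)&(V[...,2]>.085)&(V[...,2]<.14);P=V[m];t=P[P[:,2]<.106];k=P[P[:,2]>.108]
A=np.c_[t[:,:2],np.ones(len(t))];print(len(t),np.linalg.lstsq(A,t[:,2],rcond=None)[0],t.mean(0),k.mean(0),k[:,2].max(),len(k))"
```

```text
10.65 [ 0.4612 -0.3361  0.2583] [ 0.0024  0.1794  0.9838 -0.0016] F [-0.2  1.2 -0.6] gap 0.0853 grip 0.0
[ 0.0173  0.3251  0.0058 -0.0005  0.0008 -0.0408] [ 1.730e-02  3.251e-01  5.800e-03 -4.000e-04  8.000e-04  1.000e-04]
2032 [0.00719946 0.01037454 0.09018193] [ 0.45459049 -0.34116223  0.08991533] [ 0.45700042 -0.33689708  0.1176799 ] 0.1229866498909558 199
```

Request:
{"method": "carry_out", "body": {"increments": [[[0.005,0.1,0,0,0,-0.02],[0.01,0.2,0,0,0,-0.041],[0.017,0.3,0,0,0,-0.041],[0.017,0.325,0,0,0,-0.041],[0.017,0.325,0,0,0,-0.041]]]}}

```text
clock: 11.32
tcp_pos: [0.5092, -0.1793, 0.2542]
orientation: [-0.001, 0.051, 0.999, 0.0]
wrist_force: [-0.2, 0.1, -0.3]
finger_gap: 0.0853
grip_force: 0.0
```

Request:
{"method": "carry_out", "body": {"increments": [[[0,0,0.08,0,0,0],[0,0,0.14,0,0,0],[0,0,0.16,0,0,0],[0,0,0.16,0,0,0],[0,0,0.16,0,0,0]]]}}

```text
clock: 11.95
tcp_pos: [0.5101, -0.1809, 0.1765]
orientation: [0.001, 0.052, 0.999, -0.0]
wrist_force: [0.9, -0.1, 0.3]
finger_gap: 0.0856
grip_force: 0.0
```

Run:
```python
from h import *
st();print(target([.5105,-.181,.103],84));c=shot('side');V=cloud(c);f=c['frame']
cv2.imwrite('pics/s4.png',cv2.resize(f[150:330,300:540],(800,600),interpolation=3))
x,y,z=np.moveaxis(V,-1,0)
for lo,hi in((.075,.085),(.085,.115),(.115,.135)):
    m=(abs(x-.511)<.03)&(abs(y+.181)<.036)&(z>lo)&(z<hi)
    if m.sum()>5: print(lo,m.sum(),np.round([x[m].min(),x[m].max(),y[m].min(),y[m].max()],3))
```

```text
11.95 [ 0.5101 -0.1809  0.1765] [ 9.000e-04  5.190e-02  9.986e-01 -4.000e-04] F [ 0.9 -0.1  0.3] gap 0.0856 grip 0.0
[-6.00e-04 -0.00e+00  1.47e-01 -1.00e-04  3.00e-04  1.00e-04]
0.075 56 [ 0.501  0.52  -0.211 -0.149]
0.085 229 [ 0.497  0.524 -0.213 -0.151]
0.115 114 [ 0.497  0.519 -0.209 -0.153]
```

View pics/s4.png

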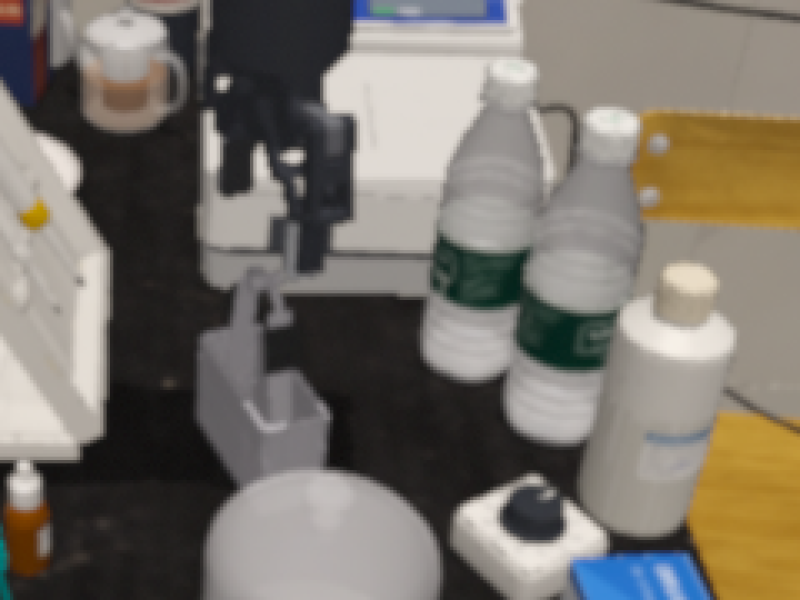

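The open gripper straddles the tongs, which are at crop (265,310), and the cover stands upright at the front. I'll descend and squeeze a little.

Request:
{"method": "carry_out", "body": {"increments": [[[0,0,0.06,0,0,0],[0,0,0.11,0,0,0],[0,0,0.147,0,0,0],[0,0,0.147,0,0,0],[0,0,0.147,0,0,0]]]}}

```text
clock: 12.62
tcp_pos: [0.5103, -0.1804, 0.1031]
orientation: [0.001, 0.052, 0.999, -0.0]
wrist_force: [0.4, -0.3, -0.5]
finger_gap: 0.0854
grip_force: 0.0
```

Request:
{"method": "carry_out", "body": {"increments": [[[0,0,0,0,0,0],[0,0,0,0,0,0],[0,0,0,0,0,0],[0,0,0,0,0,0],[0,0,0,0,0,0]]], "jaw": 0.32, "squeeze": 30}}

```text
clock: 13.25
tcp_pos: [0.5111, -0.1811, 0.1042]
orientation: [0.002, 0.052, 0.999, -0.001]
wrist_force: [-0.4, -0.7, 7.6]
finger_gap: 0.0583
grip_force: 15.1
```

Request:
{"method": "carry_out", "body": {"increments": [[[0,0,-0.02,0,0,0],[0,0,-0.06,0,0,0],[0,0,-0.11,0,0,0],[0,0,-0.17,0,0,0],[0,0,-0.22,0,0,0]]]}}

```text
clock: 13.88
tcp_pos: [0.5094, -0.1799, 0.2134]
orientation: [0.0, 0.052, 0.999, -0.0]
wrist_force: [-0.7, -0.8, -2.5]
finger_gap: 0.058
grip_force: 7.0
```

Request:
{"method": "carry_out", "body": {"increments": [[[0,0,-0.08,0,0,0],[0,0,-0.18,0,0,0],[0,0,-0.28,0,0,0],[0,0,-0.34,0,0,0],[0,0,-0.34,0,0,0]]]}}

```text
clock: 14.5
tcp_pos: [0.5101, -0.1803, 0.3847]
orientation: [0.002, 0.052, 0.999, -0.001]
wrist_force: [-0.1, -0.5, -1.1]
finger_gap: 0.058
grip_force: 6.9
```

Run:
```python
from h import *
st();c=shot('side');V=cloud(c);f=c['frame']
p=proj(c,[.51,-.181,.33]);print(p);a=max(p[1]-60,0);b=max(p[0]-80,0)
cv2.imwrite('pics/s5.png',cv2.resize(f[a:a+150,b:b+200],(800,600),interpolation=3))
for n in('tongs','tongs_grip','tongs_cradle'):print(n,[(round(r['score'],2),np.round(r['position'],3)) for r in env.find_in('side',n)[:2]])
T=cloud(shot('top'))
for n in('egg','dish'):print(n,[(round(r['score'],2),np.round(r['position'],3)) for r in env.find_in('top',n)[:2]])
x,y,z=np.moveaxis(T,-1,0)
m=(np.hypot(x-.4865,y-.2125)<.03)&(z>.045)&(z<.08);P=T[m]
A=np.c_[P[:,:2],np.ones(len(P))]
from scipy.optimize import least_squares
g=lambda q:((P[:,0]-q[0])**2+(P[:,1]-q[1])**2)/.022**2+(P[:,2]-q[2])**2/.0285**2-1
r=least_squares(g,[.4865,.2125,.043],loss='soft_l1',f_scale=.1);print('egg',len(P),r.x,P.mean(0),P[:,2].max())
for V2,nm in((T,'t'),(V,'s')):
  X,Y,Z=np.moveaxis(V2,-1,0);h=np.hypot(X-.4865,Y-.2125);m=(h<.085)&(h>.055)&(Z>.006)&(Z<.02)
  q=V2[m];s=least_squares(lambda k:np.hypot(q[:,0]-k[0],q[:,1]-k[1])-k[2],[.4865,.2125,.07],loss='soft_l1',f_scale=.003);print('rim',nm,m.sum(),s.x)
x,y,z=np.moveaxis(V,-1,0)
m=(abs(x-.511)<.04)&(abs(y+.181)<.06)&(z>.16)&(z<.4)
for lo in np.arange(.16,.36,.01):
    k=m&(z>lo)&(z<lo+.01)
    if k.sum()>3:print(round(lo,2),k.sum(),np.round([x[k].min(),x[k].max(),y[k].min(),y[k].max()],3))
```

```text
14.5 [ 0.5101 -0.1803  0.3847] [ 0.0024  0.0515  0.9987 -0.001 ] F [-0.1 -0.5 -1.1] gap 0.058 grip 6.9
[385 139]
tongs [(0.71, array([ 0.266, -0.274,  0.102])), (0.58, array([ 0.509, -0.164,  0.346]))]
tongs_grip [(0.67, array([ 0.513, -0.162,  0.351])), (0.64, array([ 0.265, -0.273,  0.102]))]
tongs_cradle [(0.81, array([ 0.265, -0.272,  0.104])), (0.7, array([ 0.508, -0.161,  0.349]))]
egg [(0.71, array([0.487, 0.217, 0.068]))]
dish [(0.69, array([0.507, 0.254, 0.01 ]))]
egg 140 [0.48712436 0.21487913 0.04377282] [0.48683488 0.21750457 0.06596609] 0.07416754257317308
rim t 512 [0.48684505 0.2121203  0.06720433]
rim s 193 [0.48798669 0.21501863 0.06837401]
0.28 60 [ 0.496  0.525 -0.216 -0.145]
0.29 47 [ 0.493  0.528 -0.216 -0.147]
0.3 49 [ 0.492  0.529 -0.216 -0.146]
0.31 53 [ 0.493  0.527 -0.214 -0.146]
0.32 97 [ 0.499  0.524 -0.214 -0.149]
0.33 87 [ 0.501  0.52  -0.212 -0.15 ]
0.34 92 [ 0.5    0.521 -0.211 -0.151]
0.35 88 [ 0.502  0.521 -0.209 -0.153]
```

View pics/s5.png

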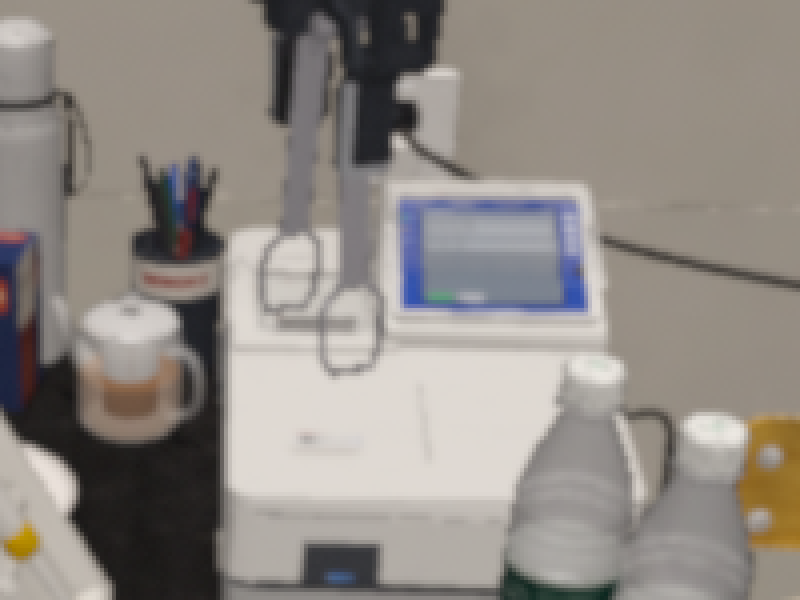

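The tongs hang straight in the gripper, with the loops open at crop (290,270) and (350,330). Now over the case to the egg.

```bash
python3 -c "
from h import *
print(target([.487,.213,.385],84))"
```

```text
[ 1.247e-01  7.768e-01 -7.900e-03  2.000e-04 -4.000e-04  2.000e-04]
```

Request:
{"method": "carry_out", "body": {"increments": [[[0.016,0.1,0,0,0,0],[0.034,0.21,0,0,0,0],[0.052,0.325,0,0,0,0],[0.071,0.44,0,0,0,0],[0.089,0.555,0,0,0,0]]]}}

```text
clock: 15.48
tcp_pos: [0.4931, 0.1023, 0.3812]
orientation: [-0.0, 0.052, 0.999, 0.0]
wrist_force: [-0.2, -1.1, -0.0]
finger_gap: 0.058
grip_force: 6.9
```

Request:
{"method": "carry_out", "body": {"increments": [[[0.016,0.1,0,0,0,0],[0.029,0.18,0,0,0,0],[0.036,0.222,0,0,0,0],[0.036,0.222,0,0,0,0],[0.036,0.222,0,0,0,0]]]}}

```text
clock: 16.1
tcp_pos: [0.4872, 0.2124, 0.3814]
orientation: [-0.0, 0.052, 0.999, -0.0]
wrist_force: [0.0, -0.1, -0.4]
finger_gap: 0.0582
grip_force: 6.9
```

```bash
python3 -c "
from h import *
st();print(target([.487,.213,.2],84))"
```

```text
16.1 [0.4872 0.2124 0.3814] [-4.000e-04  5.160e-02  9.987e-01 -3.000e-04] F [ 0.  -0.1 -0.4] gap 0.0582 grip 6.9
[ 3.000e-04  1.400e-03  3.628e-01 -1.000e-04 -1.000e-04  2.000e-04]
```

Request:
{"method": "carry_out", "body": {"increments": [[[0,0.001,0.09,0,0,0],[0,0.001,0.2,0,0,0],[0,0.001,0.29,0,0,0],[0,0.001,0.35,0,0,0],[0,0.001,0.373,0,0,0]]]}}

```text
clock: 16.73
tcp_pos: [0.4863, 0.2119, 0.1934]
orientation: [-0.002, 0.052, 0.999, -0.001]
wrist_force: [-0.0, -0.1, -0.8]
finger_gap: 0.0582
grip_force: 6.9
```

Request:
{"method": "carry_out", "body": {"increments": [[[0,0,0,0,0,0],[0,0,0,0,0,0]]]}}

```text
clock: 16.98
tcp_pos: [0.4884, 0.2133, 0.1969]
orientation: [0.001, 0.052, 0.999, 0.0]
wrist_force: [-0.2, -0.0, -0.8]
finger_gap: 0.0584
grip_force: 6.9
```

Run:
```python
from h import *
st();print(target([.487,.213,.126],84))
ims=[]
for cam in('side','top'):
    c=shot(cam);f=c['frame'];p=proj(c,[.487,.213,.1]);a=max(p[1]-56,0);b=max(p[0]-75,0)
    k=cv2.resize(f[a:a+112,b:b+75*2],(400,300),interpolation=3);ims.append(k)
    V=cloud(c);x,y,z=np.moveaxis(V,-1,0)
    m=(np.hypot(x-.487,y-.213)<.03)&(z>.03)&(z<.08)
    if m.sum()>3:print(cam,m.sum(),V[m].mean(0),z[m].max(),np.round([x[m].min(),x[m].max(),y[m].min(),y[m].max()],3))
cv2.imwrite('pics/s6.png',np.hstack(ims))
```

```text
16.98 [0.4884 0.2133 0.1969] [1.300e-03 5.180e-02 9.987e-01 4.000e-04] F [-0.2 -0.  -0.8] gap 0.0584 grip 6.9
[ 0.0031 -0.0011  0.1418  0.0002  0.0004  0.0002]
top 247 [0.48171994 0.2103381  0.06170381] 0.07551257140792764 [0.465 0.506 0.191 0.233]
```

View pics/s6.png

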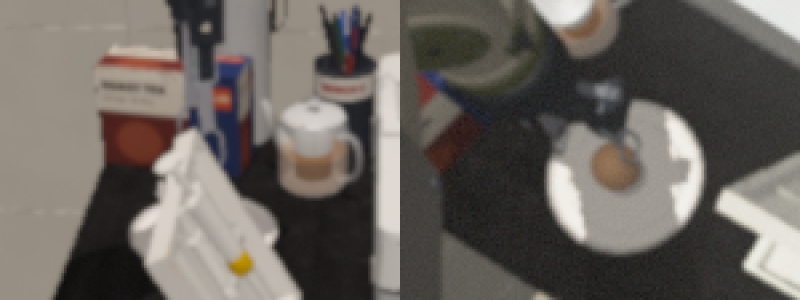

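The top crop shows the egg centred in the dish at (615,165), with the loops above it. The side view is hidden by the case lid. I'll descend slowly.

Request:
{"method": "carry_out", "body": {"increments": [[[0,0,0.03,0,0,0],[0,0,0.06,0,0,0],[0,0,0.085,0,0,0],[0,0,0.1,0,0,0],[0,0,0.1,0,0,0]]]}}

```text
clock: 17.7
tcp_pos: [0.4868, 0.2132, 0.1444]
orientation: [-0.001, 0.052, 0.999, -0.0]
wrist_force: [-0.1, 0.0, -0.8]
finger_gap: 0.0581
grip_force: 6.9
```

Request:
{"method": "carry_out", "body": {"increments": [[[0,0,0.015,0,0,0],[0,0,0.03,0,0,0],[0,0,0.04,0,0,0],[0,0,0.04,0,0,0],[0,0,0.04,0,0,0]]]}}

```text
clock: 18.32
tcp_pos: [0.4875, 0.2134, 0.1255]
orientation: [0.0, 0.052, 0.999, 0.0]
wrist_force: [0.3, 0.6, -0.1]
finger_gap: 0.0581
grip_force: 6.9
```

Request:
{"method": "carry_out", "body": {"increments": [[[0,0,0,0,0,0],[0,0,0,0,0,0],[0,0,0,0,0,0]]], "jaw": 0.4, "squeeze": 30}}

```text
clock: 18.7
tcp_pos: [0.4874, 0.2134, 0.1254]
orientation: [0.0, 0.052, 0.999, 0.0]
wrist_force: [0.9, -0.1, -0.5]
finger_gap: 0.0512
grip_force: 8.4
```

Request:
{"method": "carry_out", "body": {"increments": [[[0,0,0,0,0,0],[0,0,0,0,0,0],[0,0,0,0,0,0],[0,0,0,0,0,0]]], "jaw": 0.55, "squeeze": 30}}

```text
clock: 19.2
tcp_pos: [0.4873, 0.2135, 0.1254]
orientation: [-0.0, 0.052, 0.999, 0.0]
wrist_force: [-1.6, 1.9, 1.1]
finger_gap: 0.0495
grip_force: 30.8
```

Closed at 49.5 mm with 30 N, which matches closing round the egg. I'll lift it gently.

Request:
{"method": "carry_out", "body": {"increments": [[[0,0,-0.01,0,0,0],[0,0,-0.03,0,0,0],[0,0,-0.06,0,0,0],[0,0,-0.09,0,0,0],[0,0,-0.12,0,0,0]]]}}

```text
clock: 19.82
tcp_pos: [0.4877, 0.2134, 0.1868]
orientation: [0.001, 0.052, 0.999, 0.0]
wrist_force: [0.5, -0.2, -0.9]
finger_gap: 0.0493
grip_force: 31.3
```

Request:
{"method": "carry_out", "body": {"increments": [[[0,0,-0.04,0,0,0],[0,0,-0.08,0,0,0],[0,0,-0.12,0,0,0],[0,0,-0.15,0,0,0],[0,0,-0.16,0,0,0]]]}}

```text
clock: 20.45
tcp_pos: [0.4878, 0.2135, 0.2667]
orientation: [0.001, 0.052, 0.999, 0.0]
wrist_force: [0.3, 0.5, -0.8]
finger_gap: 0.049
grip_force: 31.3
```

Request:
{"method": "carry_out", "body": {"increments": [[[0,0,0,0,0,0],[0,0,0,0,0,0],[0,0,0,0,0,0],[0,0,0,0,0,0]]]}}

```text
clock: 20.95
tcp_pos: [0.4871, 0.2133, 0.2649]
orientation: [-0.0, 0.052, 0.999, -0.0]
wrist_force: [0.2, 0.5, -2.4]
finger_gap: 0.0488
grip_force: 31.3
```

Run:
```python
from h import *
st();ims=[]
for cam in('side','top'):
    c=shot(cam);f=c['frame'];p=proj(c,[.487,.213,.18]);a=max(p[1]-56,0);b=max(p[0]-75,0)
    ims.append(cv2.resize(f[a:a+112,b:b+150],(400,300),interpolation=3))
    for n in('egg','cover'):print(cam,n,[(round(r['score'],2),np.round(r['position'],3)) for r in env.find_in(cam,n)[:2]])
cv2.imwrite('pics/s7.png',np.hstack(ims))
```

```text
20.95 [0.4871 0.2133 0.2649] [-4.000e-04  5.160e-02  9.987e-01 -1.000e-04] F [ 0.2  0.5 -2.4] gap 0.0488 grip 31.3
side egg [(0.77, array([0.48 , 0.201, 0.191])), (0.44, array([ 0.344, -0.211,  0.037]))]
side cover [(0.91, array([ 0.443, -0.368,  0.084]))]
top egg [(0.58, array([0.478, 0.211, 0.202]))]
top cover [(0.67, array([ 0.444, -0.318,  0.094]))]
```

View pics/s7.png

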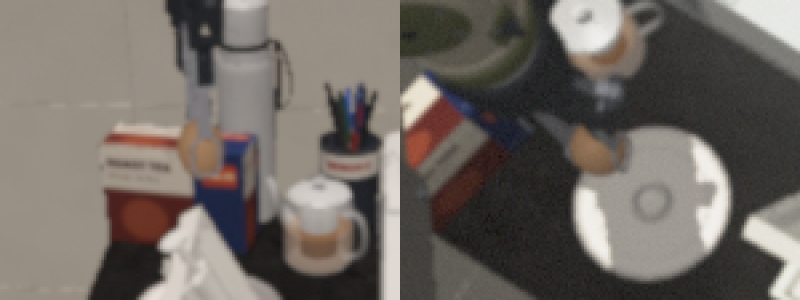

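The egg sits between the loops at (205,150) in the side crop, about 18 cm up. The nest at (655,203) in the top crop is empty, and the cover still stands on the patch. Handing in.

```bash
python3 -c "
from h import *
st();print(env.hand_in())"
```

```text
21.25 [0.4874 0.2134 0.2653] [0.000e+00 5.160e-02 9.987e-01 1.000e-04] F [ 0.   0.4 -1.7] gap 0.0491 grip 31.3
the job is handed in; nothing more can be done
None
```

I handed the job in at 21.3 s with the egg held in the steel tongs about 18 cm above the desk and the cover upright on the bare patch; `hand_in` gave no verdict.

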